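# Take the drive cap of unknown thread hand off a food processor base

## Task

The bowl of the food processor is off and its drive has to be opened for cleaning: first turn the rotary switch on the white motor base clockwise, past its click, from the red mark to the green mark, which draws the lock bolt out of the orange drive cap. Then take the cap off its quarter-turn thread; these caps come with left-hand and right-hand threads, so try both ways to find out which way this one loosens. Lift it straight off and finish while holding the cap in the gripper, upright and well clear above the machine; leave the switch at green and the things standing around where they are.

Things in the scene. Friction and masses are not known exactly. Their poses are not given: they have to be found in the camera images.
- machine: White motor base of a food processor, 160 x 262 mm (x, y), fixed to the worktop. Origin: centre of its underside; z up, -x its front, y along its length. Dark steel deck at z = 87 mm. On it stand the orange cap (axis at x = 0, y = +55 mm) and the rotary switch (axis at x = 0, y = -75 mm).
- switch (a joint): Angle of the rotary switch, rad. 0: white line of the bar at the red mark, cap locked by the bolt. Grows CLOCKWISE seen from above. 1.2: green mark, bolt withdrawn, end stop. Over-centre detent: pushes back to red with 0.2 N m at first, fading to 0 at 0.6, from there it snaps on to green by itself. The bolt is clear of the cap above 0.75.
- switch_grip (a point): Middle of the switch's bar grip, on the switch axis, 108 mm above the worktop. The bar is 48 mm long, 13 mm wide, 22 mm high (98 to 120 mm above the worktop), on a disc of 50 mm diameter. x = along the bar, the white line at its -x end (it points to the machine's -x at 0). Pinch it across its width (y).
- cap: Orange ribbed screw cap, hollow, 50 mm diameter, 36 mm high, about 70 g. Origin: centre of its lower rim, 97 mm above the worktop when screwed on (top at 133 mm); z up. Two ears, 12 mm apart, point to its -y (34 mm out from the axis, 1 to 7 mm above the rim) and straddle the bolt. Grip its ribbed side, 9 mm or more above the rim, at any yaw.
- bowl: Cream mixing bowl, 203 mm diameter, 132 mm high, bystander. Origin: centre of its underside.
- spice: Small glass spice jar with a dark lid, 41 mm diameter, 105 mm high, bystander beside the left end of the machine. Origin: centre of its underside.
- mug: White mug, 82 mm diameter, 114 mm high, with handle 118 mm, bystander to the right. Origin: centre of its underside.
- thread (a point): Axis of the cap's thread at the rim of the seated cap; fixed to the machine. Quarter-turn thread, hand hidden, different from case to case. Wrong way: hard stop after 0.1 to 0.2 rad (torque climbs past 0.6 N m). Right way: light, under 0.2 N m; from 1.2 to 1.9 rad (aim at 1.55) the cap lifts straight up, a spring below (10 N) helps. It is off the neck 30 mm higher.
- bolt_tip (a point): Top of the 6 mm steel lock bolt that stands up between the cap's ears: 20 mm above the deck when it locks, 4 mm when withdrawn by the switch.
Things that resemble listed ones, but are neither listed nor needed, are in the scene too. Several things have the shape of the cap; the one meant has the colours described above.

How it is judged:
By the outcome, as a careful person would: the job done as asked, in the order asked, and still so for the second after the job is handed in, while the arm keeps its last pose, push and grip.
It also fails if it takes over 51 s, if anything falls off the work surface, if the arm or the gripper's body presses on something with over 40 N, if the wrist force passes 120 N, or if a joint passes its speed limit or range.

## Robot

A 6-joint arm with a two-finger parallel gripper is mounted at the origin on a cart in front of the work surface, level with it; the furniture and walls round the work are solid. World frame = base frame: x ahead of the robot, y to its left, z up, the work surface at z = 0. Lengths are in m, angles in rad, forces in N, time in s.
With the tool pointing down it reaches from about 0.4 to 0.825 m from the base axis. Payload 7 kg.
Tool frame: the origin (TCP) lies at the very end of the fingers, on their centre line; the grasp point (between the pads) lies arm.grip_point_offset behind it (arm.grip_point_offset is the distance from the TCP to the grasp point, in m); z points along the fingers, y is the line along which they close (so a half turn about z gives the same grasp; the last joint's range is limited). The gripper opens to 88 mm and grips with 3 to 60 N. Pads are 19 mm wide; open, the fingers measure 130 mm over their backs; the gripper's body (78 mm by 193 mm) begins 47 mm behind the grasp point.
Start: joints at [1.635, 0.359, 0.012, 0, -1.224, -0.288], TCP at [0.15, 0.658, 0.227] pointing down, gripper open.
Joint ranges: [-3.07, 3.07], [-1.43, 2.12], [-1.02, 1.25], [-3.03, 1.67], [-3.05, -0], [-3.03, 3.03]. Speed limits (rad/s): [2.39, 2.39, 3.01, 3.14, 3.14, 3.14].

## Interface

Orientations are given as [roll, pitch, yaw] about the fixed x, y, z axes, in that order (R = Rz(yaw) Ry(pitch) Rx(roll)).
In Python, from station import arm gives the robot as it stands.
- The arm moves only by the shell command python3 -m crank 'ROWS' [OPENING] [FORCE]. ROWS is JSON, a list of rows, each an object of numbers: "dx", "dy", "dz": the shift along the tool's x, y, z in cm; "wx", "wy", "wz": the turn, a rotation vector about the tool's x, y, z in degrees. A call has exactly 10 rows; each row is the pose to reach, as a shift and turn from the pose commanded when the call began, along the tool's axes at that moment; what a row does not reach only later rows make up. A row lasts 1/8 s, in which the tool goes at most 62.5 mm and 10.7 degrees, less where a joint would pass 70% of its speed; a pose out of reach is approached as far as the arm can. A call with a gripper value outside its range is refused whole. OPENING is the finger opening in cm, from 0 to 8.76, set as the call begins (- or left out, the last holds). The fingers move at their own pace and stop on an object; FORCE is the grip in N (left out, the last holds). Time passes only in rows, so rows that repeat a pose let the fingers close, or fill a call up. It gives the time, the measured TCP pose, the force, the opening and the grip force at its end, in the units of the state.
- arm.get_state(): the state, without advancing time (a new reading comes with each control period).
- arm.grab_frame(name): name is "side" or "top"; returns the picture (400x640x3 uint8, red, green, blue); there is no depth.
- arm.calibration(name): a dict with "fx", "fy", "cx", "cy" (pixels), "dist_coeffs" ([k1, k2, p1, p2, k3] as OpenCV has them; the pictures are not rectified), "world_from_camera" (4x4, takes a point from camera to world coordinates). Camera axes: x right, y down, z forward; pixel columns grow to the right and rows downward; lengths in m; the calibration is good to about 2 mm. A picture is of the moment at which its call begins. calibration takes no time and is no camera call.
- arm.job_done(): hands the job in; it is judged then, once.
Trained networks look in the newest picture that a camera, given by its name, has taken for a name from the list of things; names that differ only in an ending like _2 or _b are one class to them, and where a whole thing is asked for, a point or a joint stands for the part that bears it (a point fixed in the world has none). Each returns a list of dicts, best first, with "confidence" (0 to 1); they miss things now and then, are a little off and sometimes report something else, mostly with a low value. They report only what shows in the picture. A call takes as long as a camera call. They do not tell look-alikes from the thing itself.
- arm.find_in(camera, query): "centre" ([x, y, z] in m, in world coordinates, good to about 4 mm: the middle of the surface that is visible of it).
- arm.masks_of(camera, query): "pixels" (400x640 bool, what is visible of it).
- arm.mark_of(camera, query): "centre" ([x, y, z] in m, in world coordinates, good to about 4 mm: a listed point, or the origin of a listed thing).
The state is a dict: "t": time; "q": joint angles; "qd": joint speeds; "joint_efforts": joint torques, N m; "eef_pos": TCP position; "ee_rot": TCP orientation; "force": force on the tool from outside, world axes, zero at the start; "moment": the same for the moment, N m; "width": finger opening in m; "gripper_force": force on a finger pad.
Only numpy, scipy, OpenCV 4.12 (cv2) and the standard library are available. Lean on these libraries where they do the work, as an engineer would, in place of code of your own. Each camera call takes 0.05 s, during which the arm holds its last target. There are 200 camera calls.

## Working session

There is one attempt and no reset: what is moved stays moved. The work goes in short steps, Python scripts to look and compute and a shell command to move; the robot and the scene stay as the last step left them, time stands still between calls to the robot, and variables do not carry over. Pictures are saved under pics/ and viewed, at most 10 in all, crops included, and the job is handed in when it is done.

```bash
mkdir -p pics; ls; python3 - <<'E'
from station import arm
import cv2,numpy as np
print(arm.grip_point_offset)
s=arm.get_state();print(s['t'],s['eef_pos'],s['ee_rot'],s['width'])
for c in('side','top'):
    im=arm.grab_frame(c);cv2.imwrite(f'pics/{c}0.png',im[:,:,::-1])
    print(c,np.round(arm.calibration(c)['world_from_camera'],3).tolist())
    for q in('machine','cap','switch_grip','thread','bolt_tip','bowl','spice','mug'):
        print(c,q,[(np.round(d['centre'],3).tolist(),round(d['confidence'],2)) for d in arm.mark_of(c,q)])
print(arm.get_state()['t'])
E
```

```text
pics
0.0188
0.0 [0.14972973 0.65766232 0.22561031] [ 3.13990933e+00 -1.49300148e-04 -2.23951257e-01] 0.08800942631591012
side [[-1.0, 0.003, 0.005, 0.482], [-0.003, 0.483, -0.876, 1.162], [-0.005, -0.876, -0.483, 0.716], [0.0, 0.0, 0.0, 1.0]]
side machine [([0.477, -0.088, 0.003], 0.72)]
side cap [([0.41, 0.133, -0.003], 0.95), ([0.485, -0.025, 0.097], 0.64)]
side switch_grip [([0.462, -0.158, 0.108], 0.49)]
side thread [([0.488, -0.026, 0.097], 0.97)]
side bolt_tip []
side bowl [([0.445, 0.46, -0.001], 0.61)]
side spice [([0.494, 0.097, -0.002], 0.91)]
side mug [([0.408, -0.415, 0.004], 0.93)]
top [[0.004, -0.999, 0.05, 0.412], [-1.0, -0.006, -0.03, 0.029], [0.031, -0.05, -0.998, 1.121], [0.0, 0.0, 0.0, 1.0]]
top machine [([0.475, -0.079, 0.001], 0.63)]
top cap [([0.41, 0.133, 0.002], 0.65), ([0.492, -0.025, 0.098], 0.52)]
top switch_grip [([0.466, -0.157, 0.112], 0.8)]
top thread [([0.485, -0.025, 0.099], 0.6)]
top bolt_tip []
top bowl [([0.443, 0.456, -0.002], 0.65)]
top spice [([0.492, 0.091, -0.0], 0.75)]
top mug [([0.411, -0.417, 0.003], 0.89)]
0.9
```

View pics/top0.png

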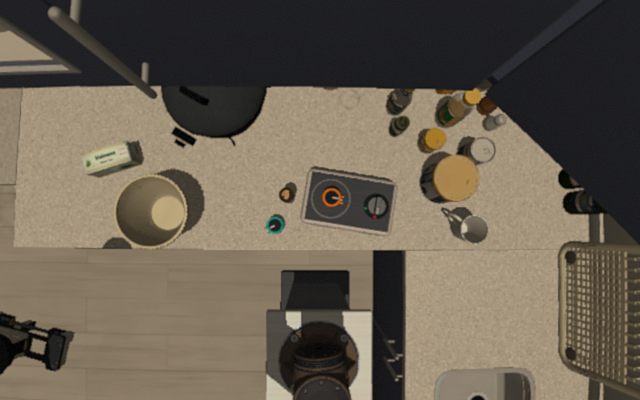

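View pics/side0.png

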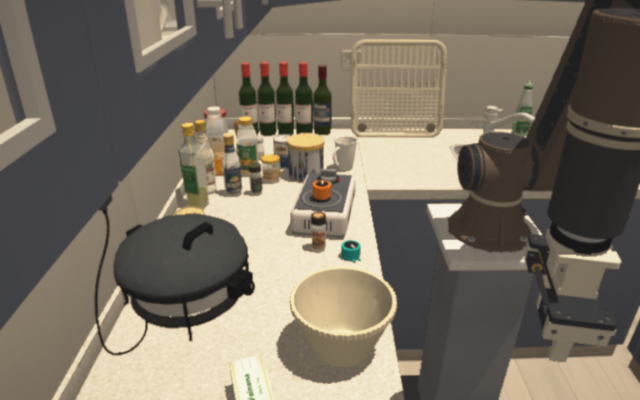

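The top view shows the white machine at about (349,201). The orange cap is at (333,198) and the switch at (376,207). Cap look-alikes:
- The teal cap at (275,224) in top and (351,250) in side.
- The spice jar lid at (286,195).
- The yellow jar lid at (434,140).

I choose the orange cap on the deck, at (333,198) in top and (322,189) in side. Next I'll check it in a close crop and measure it.

```bash
cat > h.py <<'E'
from station import arm
import cv2,numpy as np
def ray(c,px):
    k=arm.calibration(c);K=np.array([[k['fx'],0,k['cx']],[0,k['fy'],k['cy']],[0,0,1.]])
    u=cv2.undistortPoints(np.array([[px]],float),K,np.array(k['dist_coeffs']))[0,0]
    T=np.array(k['world_from_camera']);d=T[:3,:3]@[u[0],u[1],1];return T[:3,3],d/np.linalg.norm(d)
def atz(c,px,z):
    o,d=ray(c,px);return o+d*(z-o[2])/d[2]
def tri(a,b):
    (o,d),(p,e)=ray(*a),ray(*b);s=np.linalg.lstsq(np.c_[d,-e],p-o,rcond=None)[0]
    x,y=o+s[0]*d,p+s[1]*e;return (x+y)/2,np.linalg.norm(x-y)
def orange(im):
    h=cv2.cvtColor(im,cv2.COLOR_RGB2HSV);return cv2.inRange(h,(3,170,120),(16,255,255))
E
python3 - <<'E'
from h import *
t=cv2.imread('pics/top0.png');s=cv2.imread('pics/side0.png')
a=cv2.resize(t[150:250,260:410],None,fx=4,fy=4,interpolation=cv2.INTER_CUBIC)
b=cv2.resize(s[150:250,270:380],None,fx=4,fy=4,interpolation=cv2.INTER_CUBIC)[:, :200*2]
cv2.imwrite('pics/crop.png',cv2.resize(np.hstack([a[:,:400+100],b[:,40:340]]),(800,400)))
for n in('machine','cap','switch_grip','thread'):
  for c in('top','side'):
    p=[]
    for _ in range(5):
        p+=[d['centre'] for d in arm.mark_of(c,n) if n!='cap' or d['centre'][2]>.05][:1]
    if p: print(n,c,len(p),np.mean(p,0).round(4),np.std(p,0).round(4))
P={}
for c,im in(('top',t),('side',s)):
    m=orange(im[:,:,::-1].copy());
    n,l,st,ce=cv2.connectedComponentsWithStats(m);
    for i in range(1,n):
        if st[i,4]>20: print(c,st[i],ce[i])
    mm=arm.masks_of(c,'switch_grip')
    for d in mm[:2]:
        y,x=np.nonzero(d['pixels']);print(c,'sw',d['confidence'],x.mean(),y.mean(),x.min(),x.max(),y.min(),y.max())
print(arm.get_state()['t'])
E
```

```text
machine top 5 [ 0.475  -0.0791  0.0008] [0. 0. 0.]
machine side 5 [ 0.4769 -0.0878  0.0026] [0. 0. 0.]
cap top 5 [ 0.4918 -0.0249  0.0984] [0. 0. 0.]
cap side 5 [ 0.4852 -0.0254  0.0969] [0. 0. 0.]
switch_grip top 5 [ 0.4655 -0.1568  0.1117] [0. 0. 0.]
switch_grip side 5 [ 0.4624 -0.1578  0.1083] [0. 0. 0.]
thread top 5 [ 0.485  -0.0254  0.0993] [0. 0. 0.]
thread side 5 [ 0.488  -0.0265  0.0966] [0. 0. 0.]
top [322 188  22  19 153] [331.66666667 197.4248366 ]
top sw 0.53 376.2172131147541 205.4877049180328 368 384 197 214
side [242  64   7  12  42] [245.23809524  68.35714286]
side [262  64   6  12  37] [265.02702703  68.67567568]
side [280  64   7   7  32] [283.625    66.40625]
side [300  64   7  12  42] [303.11904762  68.71428571]
side [214 159   8  16  92] [218.0326087  165.56521739]
side [313 181  18  18 234] [321.68803419 190.47435897]
side sw 0.67 328.4843049327354 174.22869955156952 320 337 168 181
side sw 0.3 344.415625 152.0515625 334 356 136 170
3.0
```

View pics/crop.png

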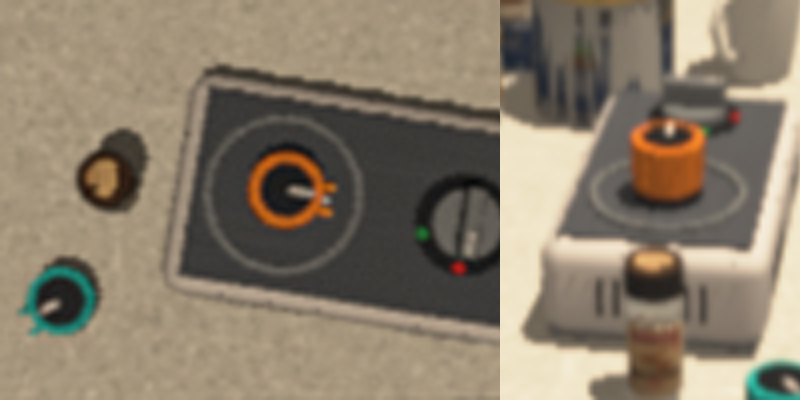

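The crop shows the orange cap ring centred at about (331.8,197.5), with its ears pointing at the switch. The bar's white line lies at the red mark, and green lies clockwise of it. The other caps (teal, dark lid) are clearly different.

```bash
python3 - <<'E'
from h import *
c=tri(('top',(331.6,197.4)),('side',(322.0,184.0)));s=tri(('top',(376.5,205.6)),('side',(329,172.5)))
print(c,s)
print(atz('top',(331.6,197.4),.133),atz('side',(322,184),.133),atz('top',(376.5,205.6),.118),atz('side',(329,172.5),.12))
# deck-edge yaw: dark deck region, min-area rect in top view
t=cv2.imread('pics/top0.png');g=cv2.cvtColor(t,cv2.COLOR_BGR2HSV)
m=((g[:,:,2]<95)).astype(np.uint8);m[:165]=0;m[240:]=0;m[:,:303]=0;m[:,400:]=0
m=cv2.morphologyEx(m,cv2.MORPH_OPEN,np.ones((5,5)))
n,l,st,ce=cv2.connectedComponentsWithStats(m);i=1+st[1:,4].argmax()
r=cv2.minAreaRect(cv2.findContours((l==i).astype(np.uint8),0,2)[0][0]);print(r)
b=[atz('top',p,.087)[:2] for p in cv2.boxPoints(r)];print(np.round(b,4).tolist(),np.mean(b,0))
for k in range(4):
    d=b[(k+1)%4]-b[k];print(np.linalg.norm(d).round(4),np.arctan2(d[1],d[0]).round(3))
E
```

```text
(array([ 0.48323538, -0.03117187,  0.13029373]), np.float64(0.0004494648888299543)) (array([ 0.46246808, -0.15647832,  0.10794977]), np.float64(0.0007427788456097792))
[ 0.48281487 -0.03099799  0.133     ] [ 0.48345149 -0.02569584  0.133     ] [ 0.46233043 -0.15465448  0.118     ] [ 0.46248792 -0.13026764  0.12      ]
((349.2683410644531, 201.0438232421875), (83.8087387084961, 47.815895080566406), 9.272601127624512)
[[0.4284, 0.0429], [0.5609, 0.0222], [0.5248, -0.2118], [0.3916, -0.1892]] [ 0.47642698 -0.0840087 ]
0.1341 -0.155
0.2368 -1.724
0.1351 2.974
0.235 1.414
```

```bash
python3 -m crank '[{"dx":3,"dy":2.1},{"dx":8,"dy":5.6},{"dx":13,"dy":9.2},{"dx":18,"dy":12.7},{"dx":23,"dy":16.3},{"dx":28,"dy":19.8},{"dx":33,"dy":23.4},{"dx":38,"dy":27.3},{"dx":40,"dy":32.5},{"dx":41.5,"dy":38}]' 8.76 20
python3 -c "
from h import *
s=arm.get_state();print(s['t'],s['eef_pos'],s['ee_rot'],s['q'])"
```

```text
3.0 [0.1498194  0.65815477 0.22656875] [-3.14159057e+00 -7.65995524e-07 -2.23824748e-01] [ 1.63509712e+00  3.58614461e-01  1.19380991e-02  1.41031953e-06
 -1.22411819e+00 -2.88126018e-01]$[0]: bad value
```

```bash
python3 -m crank '[{"dx":3,"dy":2.1,"dz":0,"wx":0,"wy":0,"wz":0},{"dx":8,"dy":5.6,"dz":0,"wx":0,"wy":0,"wz":0},{"dx":13,"dy":9.2,"dz":0,"wx":0,"wy":0,"wz":0},{"dx":18,"dy":12.7,"dz":0,"wx":0,"wy":0,"wz":0},{"dx":23,"dy":16.3,"dz":0,"wx":0,"wy":0,"wz":0},{"dx":28,"dy":19.8,"dz":0,"wx":0,"wy":0,"wz":0},{"dx":33,"dy":23.4,"dz":0,"wx":0,"wy":0,"wz":0},{"dx":38,"dy":27.3,"dz":0,"wx":0,"wy":0,"wz":0},{"dx":40,"dy":32.5,"dz":0,"wx":0,"wy":0,"wz":0},{"dx":41.5,"dy":38,"dz":0,"wx":0,"wy":0,"wz":0}]' 8.76 20
python3 -c "
from h import *
s=arm.get_state();print(s['t'],s['eef_pos'],s['ee_rot'],s['q'])"
```

```text
t: 4.25
eef_pos: [0.4706, 0.1936, 0.2264]
ee_rot: [3.141, -0.0, -0.224]
force: [0.9, 0.3, 0.1]
width: 0.0876
gripper_force: 0.0
4.25 [0.47061606 0.19359735 0.22640474] [ 3.14135351e+00 -2.84619771e-05 -2.24490075e-01] [ 7.76845584e-01  8.36618093e-02 -3.47805555e-01  1.68324666e-04
 -1.13951503e+00  5.69390285e-01]
```

```bash
python3 -m crank '[{"dx":1.1,"dy":5,"dz":0,"wx":0,"wy":0,"wz":0},{"dx":2.1,"dy":10,"dz":0,"wx":0,"wy":0,"wz":0},{"dx":3.2,"dy":15,"dz":0,"wx":0,"wy":0,"wz":-1},{"dx":4.2,"dy":20,"dz":0,"wx":0,"wy":0,"wz":-2},{"dx":5.3,"dy":25,"dz":0,"wx":0,"wy":0,"wz":-3},{"dx":6.3,"dy":30,"dz":0,"wx":0,"wy":0,"wz":-3.7},{"dx":7,"dy":33.5,"dz":0,"wx":0,"wy":0,"wz":-3.7},{"dx":7.2,"dy":34.4,"dz":2,"wx":0,"wy":0,"wz":-3.7},{"dx":7.2,"dy":34.4,"dz":5,"wx":0,"wy":0,"wz":-3.7},{"dx":7.2,"dy":34.4,"dz":7,"wx":0,"wy":0,"wz":-3.7}]' 8.76 20
python3 -c "
from h import *
s=arm.get_state();print(s['t'],s['eef_pos'],s['ee_rot'],s['q'])
im=arm.grab_frame('side');a=cv2.resize(im[100:250,250:400,::-1],None,fx=4,fy=4);cv2.imwrite('pics/s1.png',a)"
```

```text
t: 5.5
eef_pos: [0.4635, -0.1562, 0.1555]
ee_rot: [-3.142, 0.001, -0.16]
force: [-0.5, 0.2, 0.4]
width: 0.0874
gripper_force: 0.0
5.5 [ 0.46346482 -0.15620345  0.15552097] [-3.14154229e+00  6.15371090e-04 -1.60160119e-01] [ 7.77433611e-02  1.13837134e-01 -4.89142293e-01 -2.35399496e-04
 -9.68403083e-01  1.33302627e+00]
```

View pics/s1.png

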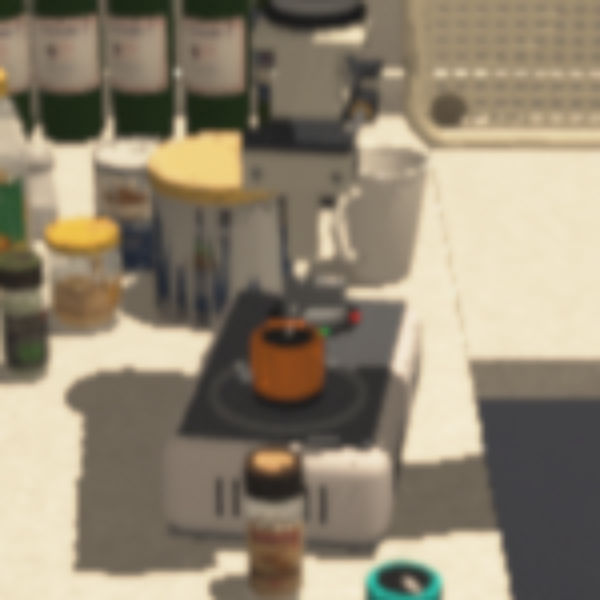

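The side crop shows the open gripper over the switch: the near finger's tip is at about crop (305,265) and the bar at (330,290). I'll check this by projecting the known pad tip.

```bash
python3 - <<'E'
from h import *
k=arm.calibration('side');K=np.array([[k['fx'],0,k['cx']],[0,k['fy'],k['cy']],[0,0,1.]])
T=np.linalg.inv(k['world_from_camera'])
def pr(p):
    u=cv2.projectPoints(np.array([p],float),cv2.Rodrigues(T[:3,:3])[0],T[:3,3],K,np.array(k['dist_coeffs']))[0].ravel();return ((u-[250,100])*4).round(0)
c=np.array([.4635,-.1562,.1555]);y=np.array([-.16,-.987,0]);x=np.array([.987,-.16,0])
print('near finger tip L/R', pr(c-.052*y-.0095*x),pr(c-.052*y+.0095*x),'bar top',pr([.464,-.157,.12]),'cap top',pr([.485,-.0285,.133]))
print('bar ends',pr(np.array([.464,-.157,.12])+.024*x),pr(np.array([.464,-.157,.12])-.024*x))
E
```

```text
near finger tip L/R [317. 261.] [291. 260.] bar top [314. 275.] cap top [286. 334.]
bar ends [282. 273.] [345. 277.]
```

Projection agrees within about 2 mm, so I'll descend and pinch.

```bash
python3 -m crank '[{"dx":0,"dy":0,"dz":2,"wx":0,"wy":0,"wz":0},{"dx":0,"dy":0,"dz":4,"wx":0,"wy":0,"wz":0},{"dx":0,"dy":0,"dz":5,"wx":0,"wy":0,"wz":0},{"dx":0,"dy":0,"dz":5.3,"wx":0,"wy":0,"wz":0},{"dx":0,"dy":0,"dz":5.3,"wx":0,"wy":0,"wz":0},{"dx":0,"dy":0,"dz":5.3,"wx":0,"wy":0,"wz":0},{"dx":0,"dy":0,"dz":5.3,"wx":0,"wy":0,"wz":0},{"dx":0,"dy":0,"dz":5.3,"wx":0,"wy":0,"wz":0},{"dx":0,"dy":0,"dz":5.3,"wx":0,"wy":0,"wz":0},{"dx":0,"dy":0,"dz":5.3,"wx":0,"wy":0,"wz":0}]' 3.5 40
```

```text
t: 6.8
eef_pos: [0.464, -0.1559, 0.1036]
ee_rot: [3.142, -0.0, -0.159]
force: [0.1, 0.3, -0.9]
width: 0.0352
gripper_force: 0.0
```

```bash
python3 -m crank '[{"dx":0,"dy":0,"dz":0,"wx":0,"wy":0,"wz":0},{"dx":0,"dy":0,"dz":0,"wx":0,"wy":0,"wz":0},{"dx":0,"dy":0,"dz":0,"wx":0,"wy":0,"wz":0},{"dx":0,"dy":0,"dz":0,"wx":0,"wy":0,"wz":0},{"dx":0,"dy":0,"dz":0,"wx":0,"wy":0,"wz":0},{"dx":0,"dy":0,"dz":0,"wx":0,"wy":0,"wz":0},{"dx":0,"dy":0,"dz":0,"wx":0,"wy":0,"wz":0},{"dx":0,"dy":0,"dz":0,"wx":0,"wy":0,"wz":0},{"dx":0,"dy":0,"dz":0,"wx":0,"wy":0,"wz":0},{"dx":0,"dy":0,"dz":0,"wx":0,"wy":0,"wz":0}]' 0.6 40
```

```text
t: 8.05
eef_pos: [0.4639, -0.1561, 0.1036]
ee_rot: [3.141, 0.0, -0.159]
force: [0.2, -5.3, -0.5]
width: 0.0124
gripper_force: 40.0
```

Gripped, at a width of 12.4 mm. Now I'll turn clockwise, which is +wz for the tool pointing down.

```bash
python3 -m crank '[{"dx":0,"dy":0.1,"dz":0,"wx":0,"wy":0,"wz":5},{"dx":0,"dy":0.1,"dz":0,"wx":0,"wy":0,"wz":13},{"dx":0,"dy":0.1,"dz":0,"wx":0,"wy":0,"wz":21},{"dx":0,"dy":0.1,"dz":0,"wx":0,"wy":0,"wz":29},{"dx":0,"dy":0.1,"dz":0,"wx":0,"wy":0,"wz":37},{"dx":0,"dy":0.1,"dz":0,"wx":0,"wy":0,"wz":45},{"dx":0,"dy":0.1,"dz":0,"wx":0,"wy":0,"wz":53},{"dx":0,"dy":0.1,"dz":0,"wx":0,"wy":0,"wz":60},{"dx":0,"dy":0.1,"dz":0,"wx":0,"wy":0,"wz":65},{"dx":0,"dy":0.1,"dz":0,"wx":0,"wy":0,"wz":67}]' 0.6 40; python3 -c "
from h import *
s=arm.get_state();print(s['moment'],s['q'])"
```

```text
t: 9.3
eef_pos: [0.4638, -0.1564, 0.1035]
ee_rot: [-3.141, 0.001, -1.33]
force: [-1.0, 0.4, 1.9]
width: 0.0125
gripper_force: 40.0
[ 0.48663642  0.38416118 -0.1679905 ] [ 0.07681847  0.17584826 -0.55485436 -0.0009069  -0.8400558   0.16454128]
```

```bash
python3 -m crank '[{"dx":0,"dy":0,"dz":0,"wx":0,"wy":0,"wz":0},{"dx":0,"dy":0,"dz":0,"wx":0,"wy":0,"wz":0},{"dx":0,"dy":0,"dz":0,"wx":0,"wy":0,"wz":0},{"dx":0,"dy":0,"dz":-2,"wx":0,"wy":0,"wz":0},{"dx":0,"dy":0,"dz":-5,"wx":0,"wy":0,"wz":0},{"dx":-1,"dy":-0.4,"dz":-7,"wx":0,"wy":0,"wz":0},{"dx":-5,"dy":-2.1,"dz":-8,"wx":0,"wy":0,"wz":0},{"dx":-9,"dy":-3.8,"dz":-8,"wx":0,"wy":0,"wz":0},{"dx":-11.5,"dy":-5,"dz":-8,"wx":0,"wy":0,"wz":0},{"dx":-11.9,"dy":-5.1,"dz":-8,"wx":0,"wy":0,"wz":0}]' 8.76 40
python3 - <<'E'
from h import *
im=arm.grab_frame('top');a=cv2.resize(im[150:250,300:410,::-1],None,fx=4,fy=4)
im=arm.grab_frame('side');b=cv2.resize(im[130:230,280:370,::-1],None,fx=4,fy=4)
cv2.imwrite('pics/t2.png',np.hstack([a,b]))
E
```

```text
t: 10.55
eef_pos: [0.4852, -0.0277, 0.1836]
ee_rot: [-3.141, 0.0, -1.326]
force: [-0.4, 0.9, -0.5]
width: 0.0873
gripper_force: 0.0
```

View pics/t2.png

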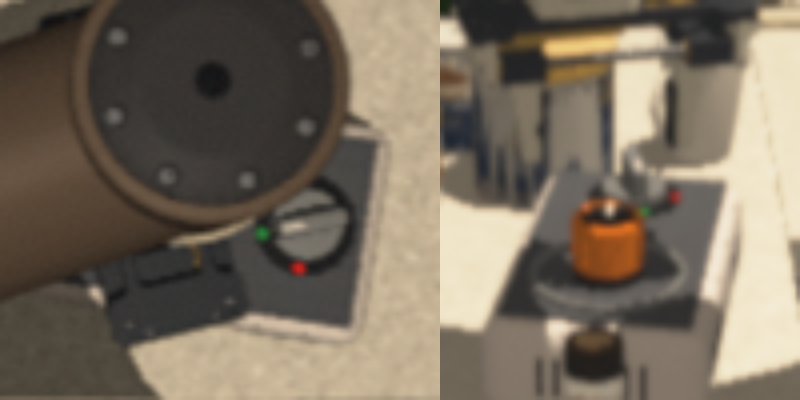

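The white line is at green (bar at about (305,220) in the crop), the cap is still seated, and the gripper is above it. Now I'll descend and grip.

```bash
python3 -m crank '[{"dx":0.05,"dy":0,"dz":2,"wx":0,"wy":0,"wz":0},{"dx":0.05,"dy":0,"dz":4.5,"wx":0,"wy":0,"wz":0},{"dx":0.05,"dy":0,"dz":6.5,"wx":0,"wy":0,"wz":0},{"dx":0.05,"dy":0,"dz":7.3,"wx":0,"wy":0,"wz":0},{"dx":0.05,"dy":0,"dz":7.4,"wx":0,"wy":0,"wz":0},{"dx":0.05,"dy":0,"dz":7.4,"wx":0,"wy":0,"wz":0},{"dx":0.05,"dy":0,"dz":7.4,"wx":0,"wy":0,"wz":0},{"dx":0.05,"dy":0,"dz":7.4,"wx":0,"wy":0,"wz":0},{"dx":0.05,"dy":0,"dz":7.4,"wx":0,"wy":0,"wz":0},{"dx":0.05,"dy":0,"dz":7.4,"wx":0,"wy":0,"wz":0}]' 8.76 30
```

```text
t: 11.9
eef_pos: [0.485, -0.0296, 0.1096]
ee_rot: [-3.141, -0.0, -1.328]
force: [0.7, 0.0, -0.1]
width: 0.0876
gripper_force: 0.0
```

```bash
python3 -m crank '[{"dx":0,"dy":0,"dz":0,"wx":0,"wy":0,"wz":0},{"dx":0,"dy":0,"dz":0,"wx":0,"wy":0,"wz":0},{"dx":0,"dy":0,"dz":0,"wx":0,"wy":0,"wz":0},{"dx":0,"dy":0,"dz":0,"wx":0,"wy":0,"wz":0},{"dx":0,"dy":0,"dz":0,"wx":0,"wy":0,"wz":0},{"dx":0,"dy":0,"dz":0,"wx":0,"wy":0,"wz":0},{"dx":0,"dy":0,"dz":0,"wx":0,"wy":0,"wz":0},{"dx":0,"dy":0,"dz":0,"wx":0,"wy":0,"wz":0},{"dx":0,"dy":0,"dz":0,"wx":0,"wy":0,"wz":0},{"dx":0,"dy":0,"dz":0,"wx":0,"wy":0,"wz":0}]' 4.6 30; python3 -c "
from h import *
s=arm.get_state();print(s['moment'],s['q'])"
```

```text
t: 13.15
eef_pos: [0.4845, -0.0297, 0.1094]
ee_rot: [3.141, 0.0, -1.329]
force: [-3.9, -0.9, 2.2]
width: 0.0498
gripper_force: 30.0
[-0.00723181  1.30240239 -0.00430511] [ 3.44854550e-01  1.62147982e-01 -5.55884779e-01 -1.43749067e-04
 -8.53493221e-01 -1.02669347e-01]
```

```bash
python3 -m crank '[{"dx":0,"dy":0.05,"dz":0,"wx":0,"wy":0,"wz":-1},{"dx":0,"dy":0.05,"dz":0,"wx":0,"wy":0,"wz":-2.5},{"dx":0,"dy":0.05,"dz":0,"wx":0,"wy":0,"wz":-4},{"dx":0,"dy":0.05,"dz":0,"wx":0,"wy":0,"wz":-5.5},{"dx":0,"dy":0.05,"dz":0,"wx":0,"wy":0,"wz":-7},{"dx":0,"dy":0.05,"dz":0,"wx":0,"wy":0,"wz":-8.5},{"dx":0,"dy":0.05,"dz":0,"wx":0,"wy":0,"wz":-10},{"dx":0,"dy":0.05,"dz":0,"wx":0,"wy":0,"wz":-11},{"dx":0,"dy":0.05,"dz":0,"wx":0,"wy":0,"wz":-12},{"dx":0,"dy":0.05,"dz":0,"wx":0,"wy":0,"wz":-12}]' 4.6 30; python3 -c "
from h import *
s=arm.get_state();print(s['moment'],s['joint_efforts'][5])"
```

```text
t: 14.4
eef_pos: [0.4848, -0.0296, 0.1097]
ee_rot: [-3.141, -0.0, -1.119]
force: [3.4, -0.8, -4.2]
width: 0.0496
gripper_force: 30.0
[-0.00775837 -1.11471003 -0.5427383 ] 0.7007784023880959
```

Counter-clockwise meets a stop (0.54 N m). Now I'll try clockwise.

```bash
python3 -m crank '[{"dx":0,"dy":0,"dz":0,"wx":0,"wy":0,"wz":3},{"dx":0,"dy":0,"dz":0,"wx":0,"wy":0,"wz":6},{"dx":0,"dy":0,"dz":0,"wx":0,"wy":0,"wz":9},{"dx":0,"dy":0,"dz":0,"wx":0,"wy":0,"wz":12},{"dx":0,"dy":0,"dz":0,"wx":0,"wy":0,"wz":15},{"dx":0,"dy":0,"dz":0,"wx":0,"wy":0,"wz":18},{"dx":0,"dy":0,"dz":0,"wx":0,"wy":0,"wz":21},{"dx":0,"dy":0,"dz":0,"wx":0,"wy":0,"wz":24},{"dx":0,"dy":0,"dz":0,"wx":0,"wy":0,"wz":27},{"dx":0,"dy":0,"dz":0,"wx":0,"wy":0,"wz":28}]' 4.6 30; python3 -c "
from h import *
s=arm.get_state();print(s['moment'],s['joint_efforts'][5])"
```

```text
t: 15.65
eef_pos: [0.4839, -0.0297, 0.1096]
ee_rot: [3.141, -0.0, -1.608]
force: [-2.1, 0.8, 0.5]
width: 0.0499
gripper_force: 30.0
[0.58609075 0.51716854 0.06137617] -0.12417966965585947
```

Clockwise is light (0.06 N m), so this is a left-hand thread. I'll continue to about 89° in total.

```bash
python3 -m crank '[{"dx":0,"dy":0,"dz":0,"wx":0,"wy":0,"wz":5},{"dx":0,"dy":0,"dz":0,"wx":0,"wy":0,"wz":13},{"dx":0,"dy":0,"dz":0,"wx":0,"wy":0,"wz":21},{"dx":0,"dy":0,"dz":0,"wx":0,"wy":0,"wz":29},{"dx":0,"dy":0,"dz":0,"wx":0,"wy":0,"wz":37},{"dx":0,"dy":0,"dz":0,"wx":0,"wy":0,"wz":45},{"dx":0,"dy":0,"dz":0,"wx":0,"wy":0,"wz":53},{"dx":0,"dy":0,"dz":0,"wx":0,"wy":0,"wz":61},{"dx":0,"dy":0,"dz":0,"wx":0,"wy":0,"wz":68},{"dx":0,"dy":0,"dz":0,"wx":0,"wy":0,"wz":73}]' 4.6 30; python3 -c "
from h import *
s=arm.get_state();print(s['moment'],s['joint_efforts'][5])"
```

```text
t: 16.9
eef_pos: [0.4822, -0.0294, 0.1094]
ee_rot: [3.14, -0.003, -2.885]
force: [-9.2, 7.2, 6.4]
width: 0.0497
gripper_force: 30.0
[2.67441326 3.24905645 0.18846723] 0.7556111365556717
```

```bash
python3 -m crank '[{"dx":0,"dy":0,"dz":0,"wx":0,"wy":0,"wz":0},{"dx":0,"dy":0,"dz":-0.2,"wx":0,"wy":0,"wz":0},{"dx":0,"dy":0,"dz":-0.4,"wx":0,"wy":0,"wz":0},{"dx":0,"dy":0,"dz":-0.6,"wx":0,"wy":0,"wz":0},{"dx":0,"dy":0,"dz":-0.8,"wx":0,"wy":0,"wz":0},{"dx":0,"dy":0,"dz":-1,"wx":0,"wy":0,"wz":0},{"dx":0,"dy":0,"dz":-1.2,"wx":0,"wy":0,"wz":0},{"dx":0,"dy":0,"dz":-1.4,"wx":0,"wy":0,"wz":0},{"dx":0,"dy":0,"dz":-1.5,"wx":0,"wy":0,"wz":0},{"dx":0,"dy":0,"dz":-1.5,"wx":0,"wy":0,"wz":0}]' 4.6 30
python3 - <<'E'
from h import *
im=arm.grab_frame('side');b=cv2.resize(im[130:230,270:390,::-1],None,fx=5,fy=5)
cv2.imwrite('pics/s3.png',b)
E
```

```text
t: 18.15
eef_pos: [0.4848, -0.0298, 0.1249]
ee_rot: [-3.141, 0.001, -2.881]
force: [0.5, 0.5, -0.5]
width: 0.0498
gripper_force: 30.0
```

View pics/s3.png

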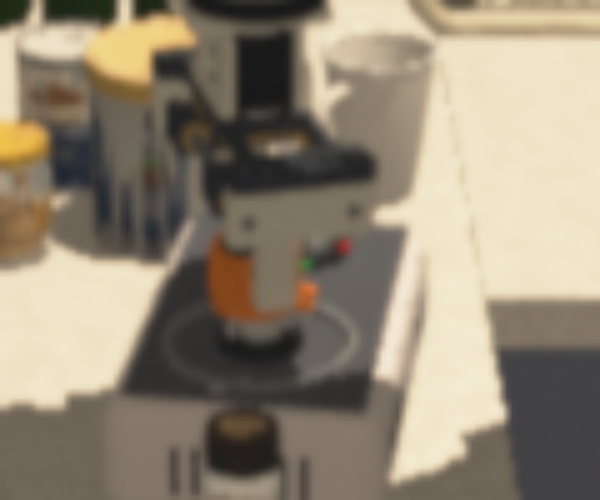

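The cap has come up off the neck: its ears now point to the image right at (308,295), and the neck shows below. I'll lift on straight up.

```bash
python3 -m crank '[{"dx":0,"dy":0,"dz":-0.5,"wx":0,"wy":0,"wz":0},{"dx":0,"dy":0,"dz":-1,"wx":0,"wy":0,"wz":0},{"dx":0,"dy":0,"dz":-1.7,"wx":0,"wy":0,"wz":0},{"dx":0,"dy":0,"dz":-2.5,"wx":0,"wy":0,"wz":0},{"dx":0,"dy":0,"dz":-4,"wx":0,"wy":0,"wz":0},{"dx":0,"dy":0,"dz":-6.5,"wx":0,"wy":0,"wz":0},{"dx":0,"dy":0,"dz":-9.5,"wx":0,"wy":0,"wz":0},{"dx":0,"dy":0,"dz":-12,"wx":0,"wy":0,"wz":0},{"dx":0,"dy":0,"dz":-13.5,"wx":0,"wy":0,"wz":0},{"dx":0,"dy":0,"dz":-14,"wx":0,"wy":0,"wz":0}]' 4.6 30
python3 -m crank '[{"dx":0,"dy":0,"dz":0,"wx":0,"wy":0,"wz":0},{"dx":0,"dy":0,"dz":0,"wx":0,"wy":0,"wz":0},{"dx":0,"dy":0,"dz":0,"wx":0,"wy":0,"wz":0},{"dx":0,"dy":0,"dz":0,"wx":0,"wy":0,"wz":0},{"dx":0,"dy":0,"dz":0,"wx":0,"wy":0,"wz":0},{"dx":0,"dy":0,"dz":0,"wx":0,"wy":0,"wz":0},{"dx":0,"dy":0,"dz":0,"wx":0,"wy":0,"wz":0},{"dx":0,"dy":0,"dz":0,"wx":0,"wy":0,"wz":0},{"dx":0,"dy":0,"dz":0,"wx":0,"wy":0,"wz":0},{"dx":0,"dy":0,"dz":0,"wx":0,"wy":0,"wz":0}]' 4.6 30
python3 - <<'E'
from h import *
im=arm.grab_frame('side');b=cv2.resize(im[90:240,270:390,::-1],None,fx=4,fy=4)
cv2.imwrite('pics/s4.png',b)
E
```

```text
t: 19.45
eef_pos: [0.4846, -0.0296, 0.2655]
ee_rot: [3.141, 0.001, -2.882]
force: [0.2, -0.1, -1.6]
width: 0.0495
gripper_force: 30.0
t: 20.7
eef_pos: [0.4844, -0.0297, 0.2646]
ee_rot: [-3.142, -0.0, -2.882]
force: [-0.6, -0.6, 0.3]
width: 0.0496
gripper_force: 30.0
```

View pics/s4.png

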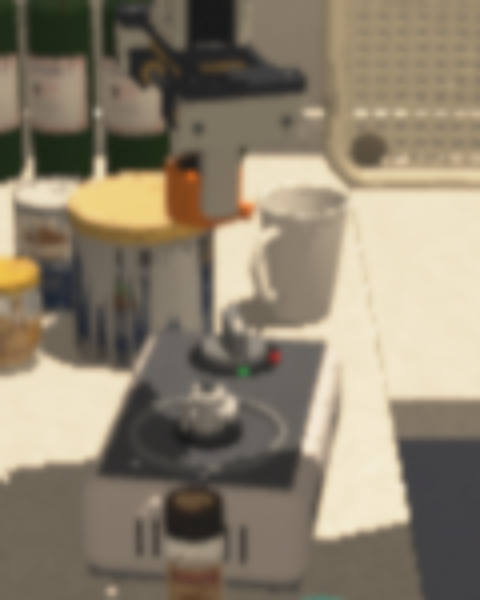

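The cap hangs upright in the gripper at crop (205,190), and the bare neck shows at (208,410). The switch bar points to green at (243,368), and nothing else has moved.

```bash
python3 -c "
from station import arm
print(arm.job_done())"
```

```text
the job is handed in; nothing more can be done
None
```

I turned the switch to green and left it there, found the cap's thread to be left-hand (it loosens clockwise), and handed the job in at about 21 s with the cap held upright, its rim about 15 cm above where it sat on the machine.

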